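# Load the stopper track and bolt it shut

### The job

Load the stopper track: with the fingertips push the three small stoppers across the white deck, one at a time, through the funnel's gate and into the track's slot until all three stand in a row past the bolt, then push the bolt's black knob until the bolt is fully home across the mouth behind them. Only push things: do not lift or tip the stoppers. The one larger stopper does not fit the slot: leave it where it is on the deck, and leave the vials, marker and tape roll around the loader alone.

Things in the scene. Friction and masses are not known exactly. Their poses are not given: they have to be found in the camera images.
- loader: stopper loader, fixed to the bench: white deck with low rim, funnel wings, steel slotted track. Origin on the bench, on the track's centre line, 28 mm before the gate; y runs along the centre line from deck into track, x square to it (yaw 0: y to the robot's left, x away from it), z up. Nothing of it but the bolt's knob is higher than z 15 mm
- deck (a point): middle of the deck's floor. Loader frame, mm: floor z 5, x -91 to 91, y -161 to -2; rim 4 thick, its top z 13. Two funnel wings (top z 13) narrow from x +-91 at y -2 to x +-20.5 at the gate, y 28
- gate (a point): middle of the gate, on the floor: the mouth of the slot, at y 28 mm. The slot is 41 mm wide, floor z 5, walls up to z 12, open above; from y 96 on, two hold-down lips 33 mm apart (underside z 12, top z 14.5) reach over the flanges while the plugs stand up between them. The bolt crosses the slot at y 40 to 48
- slot_end (a point): foot of the end stop that closes the slot at y 167 mm (top z 14.5). From the bolt to here is 119 mm, and three stoppers in a row measure 114 mm, so they stand touching (or nearly) and the centre of the last must be pushed to y 67 to 72; each pushes those before it along
- stopper_a: grey top-hat-shaped stopper lying flange down: round flange 38 mm across and 5 mm thick, on it a round plug 28 mm across; 24 mm high in all, about 25 g, of smooth slippery polymer. Origin: centre of its underside; z up. All three small stoppers are alike
- stopper_b: as stopper_a
- stopper_c: as stopper_a
- stopper_large: larger stopper of the same shape, to be left alone: flange 52 mm across and 5 thick, plug 40 mm across, 28 mm high. Origin: centre of its underside
- bolt (a joint): the flat steel slide bolt (8 mm wide, 5 mm thick, low on the floor of the track): m of travel along the loader's +x; 0 = drawn out, 0.052 = fully home across the slot (it starts at 0 to 0.007, clear of the slot; needs about 2 N and stays where it is left)
- bolt_knob (a point): middle of the bolt's upright black round knob, 14 mm across, from z 10 to z 35 above the bench; in the loader's frame it stands at y 44 mm, x = -87 mm drawn out and -35 mm home; push it along the loader's +x
- vial_red: small white dropper vial with red cap, 18 mm across, 48 mm high, stands beside the track on the far side; origin: centre of its underside
- vial_blue: the same with blue cap
- marker: black-capped marker pen, 142 mm long, lies behind the deck; origin: under its middle
- tape: roll of masking tape, 104 mm across, 25 mm high, lies to the right; origin: centre of its underside
Mind the look-alikes: they are no part of the job. What is shaped like the stopper_a but orange is not meant.

How it is judged:
By the outcome, as a careful person would: the job done as asked, in the order asked, and still so for the second after the job is handed in, with the robot touching nothing.
It also fails if it takes over 67 s, if anything falls off the work surface, if the arm or the gripper's body presses on something with over 40 N, if the wrist force passes 120 N, or if a joint passes its speed limit or range.

### The arm

A 6-joint arm with a two-finger parallel gripper is mounted at the origin on a cart in front of the work surface, level with it; the furniture and walls round the work are solid. World frame = base frame: x ahead of the robot, y to its left, z up, the work surface at z = 0. Lengths are in m, angles in degrees, forces in N, time in s.
With the tool pointing down it reaches from about 0.3 to 0.75 m from the base axis. Payload 8.5 kg.
Tool frame: the origin (TCP) lies between the finger pads; the fingertips stand env.finger_overhang ahead of it and the grasp point (between the pads) lies 2 mm behind it (env.finger_overhang is the distance from the TCP to the fingertips, in m); z points along the fingers, y is the line along which they close (so a half turn about z gives the same grasp; the last joint's range is limited). The gripper opens to 85 mm and grips with 20 to 120 N. Pads are 22 mm wide; open, the fingers measure 114 mm over their backs; the gripper's body (76 mm by 85 mm) begins 54 mm behind the grasp point. The pads swing forward as they close: fully open they stand 13 mm farther back than shut.
Start: joints at [-89.57, 21.807, 74.336, -0, 83.858, -12.336], TCP at [0.122, -0.536, 0.248] pointing down, gripper open.
Joint ranges: [-178.18, 178.18], [-50.72, 133.34], [12.68, 142.11], [-81.47, 261.47], [9.98, 163.14], [-165.26, 165.26]. Speed limits (degrees/s): [136.94, 136.94, 180, 180, 180, 180].

### API

Orientations are given as a 3x3 rotation matrix whose columns are the frame's x, y, z axes.
In Python, from rig import env gives the robot as it stands. The module is installed in compiled form; this text tells all that it offers.
- The arm moves only by the tool jog_arm, never from a script. Its arguments are lists of equal length, an entry for each row: "hand": the finger opening in m, from 0 to 0.0854; "travel": the shift along the world's x, y, z in m, a list of three; "yaw": the turn about the world's z in rad. A call has exactly 5 rows; each row shifts and turns the commanded pose from where the row before left it; what a row does not reach is not made up. A row lasts 1/8 s, in which the tool goes at most 62.5 mm and 10.7 degrees, less where a joint would pass 70% of its speed; a pose out of reach is approached as far as the arm can. A call is refused whole if a number of a shift passes 0.0625 or a number of a turn 0.188, either way. A call with a gripper value outside its range is refused whole. The fingers move at their own pace and stop on an object; "grip_force" is the grip in N (left out, the last holds). Time passes only in rows, so rows that do not move let the fingers close, or fill a call up. It gives the time, the measured TCP pose, the force, the opening and the grip force at its end, in the units of the state.
- env.observe(): the state, without advancing time (a new reading comes with each control period).
- env.get_image(name): name is "scene" or "side" or "wrist"; returns the picture (420x560x3 uint8, red, green, blue); there is no depth.
- env.calibration(name): a dict with "fx", "fy", "cx", "cy" (pixels), "position" and "rotation" of the camera in the world; the wrist camera has in their place "hand_eye" (4x4, takes a point from camera to tool coordinates, whose origin is the TCP and whose axes are the flange's). Camera axes: x right, y down, z forward; pixel columns grow to the right and rows downward; lengths in m; the calibration is good to about 2 mm. A picture is of the moment at which its call begins: read the wrist's pose just before it. calibration takes no time and is no camera call.
- env.close_job(): hands the job in; it is judged then, once.
The state is a dict: "time_s": time; "q": joint angles; "qvel": joint speeds; "joint_efforts": joint torques, N m; "position": TCP position; "tool_rot": TCP orientation; "ft_force": force on the tool from outside, world axes, zero at the start; "wrist_torque": the same for the moment, N m; "grip_width": finger opening in m; "gripper_force": force on a finger pad.
Only numpy, scipy, OpenCV 4.12 (cv2) and the standard library are available. Lean on these libraries where they do the work, as an engineer would, in place of code of your own. Each camera call takes 0.05 s, during which the arm holds its last target. There are 200 camera calls.

## Working session

There is one attempt and no reset: what is moved stays moved. The work goes in short steps, Python scripts to look and compute and a tool call to move; the robot and the scene stay as the last step left them, time stands still between calls to the robot, and variables do not carry over. Pictures are saved under pics/ and viewed, at most 10 in all, crops included, and the job is handed in when it is done.

Besides the shell and the picture viewer there is one more tool, called as name(argument=value, ...), one argument or row to a line, values as JSON. jog_arm: Moves the arm, as the interface text tells. Its arguments: {"type":"object","properties":{"hand":{"type":"array"},"travel":{"type":"array"},"yaw":{"type":"array"},"grip_force":{"type":"number"}},"required":["hand","travel","yaw"]}

```bash
mkdir -p pics; python3 - <<'E'
from rig import env
import cv2
s=env.observe();print(s['time_s'],s['position'],s['tool_rot'],s['grip_width'],env.finger_overhang)
for n in('scene','side','wrist'):
    cv2.imwrite(f'pics/{n}0.png',env.get_image(n)[:,:,::-1]);print(env.calibration(n))
E
```

```text
0.0 [ 0.12151993 -0.53612873  0.24770834] [[ 9.75288077e-01  2.20937020e-01 -1.62629610e-05]
 [ 2.20936809e-01 -9.75287039e-01  1.45498899e-03]
 [ 3.05599876e-04 -1.42262650e-03 -9.99998941e-01]] 0.08540262696515506 0.017
{'fx': 450.95516503587504, 'fy': 450.95516503587504, 'cx': 284.035954885157, 'cy': 214.46263182073596, 'position': array([-0.11670965,  0.25060397,  0.94580647]), 'rotation': array([[-0.43860299, -0.68880982,  0.57720746],
       [-0.89867668,  0.33419818, -0.28406302],
       [ 0.00276372, -0.64331377, -0.76559764]])}
{'fx': 381.39669984801833, 'fy': 381.39669984801833, 'cx': 274.7632166676181, 'cy': 211.05174927724855, 'position': array([0.32691521, 0.63572481, 0.42592336]), 'rotation': array([[-0.96033685, -0.12855619,  0.24743976],
       [-0.27878731,  0.42501062, -0.86118733],
       [ 0.00554644, -0.89601299, -0.44399319]])}
{'fx': 360.4203514141228, 'fy': 360.4203514141228, 'cx': 278.2982366170301, 'cy': 216.1174698368329, 'hand_eye': array([[-2.85979176e-04, -9.46397450e-01, -3.23004310e-01,
         8.32422797e-02],
       [ 9.99999935e-01, -3.42206340e-04,  1.17286515e-04,
        -5.02801468e-04],
       [-2.21533782e-04, -3.23004255e-01,  9.46397486e-01,
        -1.24969835e-01],
       [ 0.00000000e+00,  0.00000000e+00,  0.00000000e+00,
         1.00000000e+00]])}
```

View pics/scene0.png

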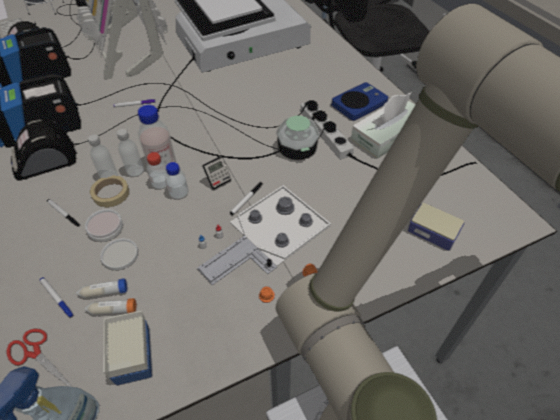

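View pics/side0.png

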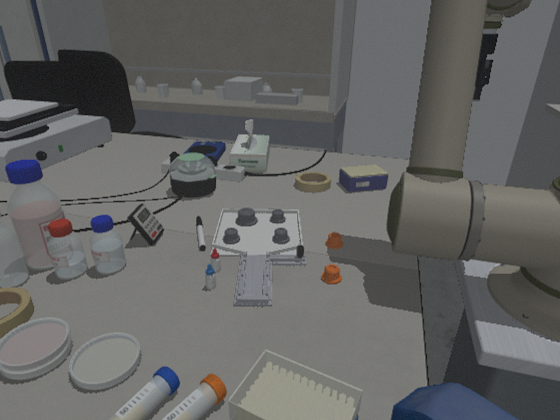

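The scene view shows the loader, with its white deck at about (280,222), grey stoppers at (255,216), (307,219) and (282,240), the large one at (286,205), and the track running to (210,272) with the knob near (269,262). The orange look-alikes at (267,295) and (309,270) are not meant. I'll confirm this in an enlarged crop.

```bash
python3 - <<'E'
import cv2,numpy as np
a=cv2.imread('pics/scene0.png')[175:290,190:340];b=cv2.imread('pics/side0.png')[200:310,190:340]
f=lambda i:cv2.resize(i,None,fx=5,fy=5,interpolation=cv2.INTER_CUBIC)
cv2.imwrite('pics/ca.png',f(a));cv2.imwrite('pics/cb.png',f(b))
E
```

```text
(no output)
```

View pics/ca.png

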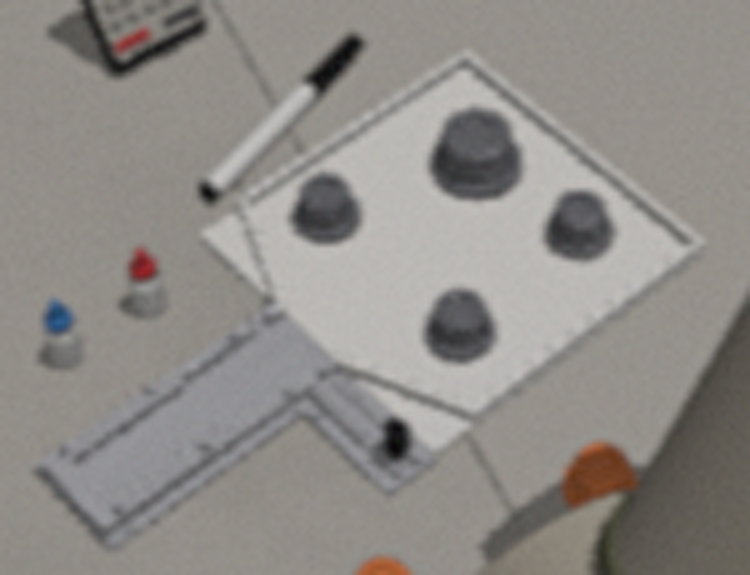

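View pics/cb.png

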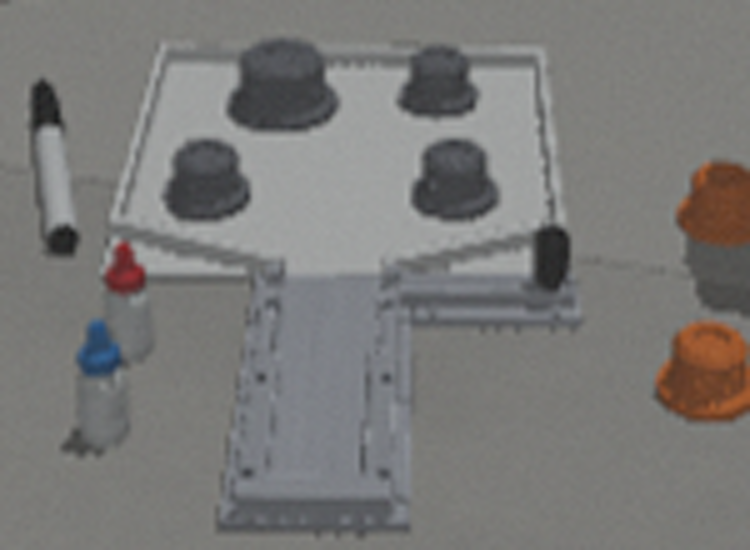

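The large stopper is clear in both crops: scene crop (476,155), with the wider flange. The three small grey ones are at scene crop (325,208), (579,225) and (460,325). The knob is at scene crop (397,438) and side crop (552,258), and the deck corners and track end are visible. First I'll work out coarse poses.

```bash
cat > h.py <<'E'
from rig import env
import numpy as np
def ray(n,uv,s=None):
    c=env.calibration(n); d=np.array([(uv[0]-c['cx'])/c['fx'],(uv[1]-c['cy'])/c['fy'],1.])
    if n=='wrist':
        H=c['hand_eye'];R=np.array(s['tool_rot']);return np.array(s['position'])+R@H[:3,3],R@H[:3,:3]@d
    return np.array(c['position']),np.array(c['rotation'])@d
def onz(n,uv,z,s=None):
    o,d=ray(n,uv,s);return o+d*(z-o[2])/d[2]
def frame(src,dst):  # loader 2D -> world 2D rigid fit
    a,b=np.array(src,float),np.array(dst,float);A=a-a.mean(0);B=b-b.mean(0)
    th=np.arctan2((A[:,0]*B[:,1]-A[:,1]*B[:,0]).sum(),(A*B).sum())
    R=np.array([[np.cos(th),-np.sin(th)],[np.sin(th),np.cos(th)]]);t=b.mean(0)-R@a.mean(0)
    print('yaw',np.degrees(th),'t',t.round(4),'res mm',np.round(1e3*(a@R.T+t-b),1).tolist());return R,t
E
python3 - <<'E'
from h import *
sc=lambda u,v:(u/5+190-.4,v/5+175-.4); sd=lambda u,v:(u/5+190-.4,v/5+200-.4)
src=[(.095,-.165),(-.095,-.165)]
D=[onz('scene',sc(466,52),.013)[:2],onz('scene',sc(705,240),.013)[:2]]
S=[onz('side',sd(163,43),.013)[:2],onz('side',sd(547,47),.013)[:2]]
for n,P,f,st,kn in(('scene',D,sc,[(325,184),(579,202),(460,302),(476,123)],(397,425)),('side',S,sd,[(206,150),(440,57),(455,150),(282,53)],(552,232))):
    R,t=frame(src,P)
    for i,p in enumerate(st):
        w=onz(n,f(*p),.005+(.028 if i==3 else .024))[:2];print(n,w.round(4),'loader',((w-t)@R*1e3).round(1))
    w=onz(n,f(*kn),.035)[:2];print('knob',w.round(4),((w-t)@R*1e3).round(1))
    
E
```

```text
yaw 16.719021649223095 t [ 0.5495 -0.0096] res mm [[1.0, 0.3], [-1.0, -0.3]]
scene [ 0.6184 -0.0235] loader [ 62.  -33.2]
scene [ 0.5481 -0.1397] loader [ -38.8 -124.3]
scene [ 0.5156 -0.0539] loader [-45.3 -32.6]
scene [ 0.6193 -0.1137] loader [  36.9 -119.8]
knob [0.457  0.0085] [-83.4  43.9]
yaw 15.478527874413112 t [ 0.5504 -0.0091] res mm [[0.1, 0.0], [-0.1, -0.0]]
side [ 0.613  -0.0215] loader [ 57.1 -28.6]
side [ 0.5418 -0.1364] loader [ -42.2 -120.3]
side [ 0.5113 -0.0521] loader [-49.1 -31. ]
side [ 0.6113 -0.1113] loader [  31.4 -114.7]
knob [0.4549 0.0106] [-86.7  44.5]
```

Both views agree to about 4 mm: the loader is at (0.55,-0.01), yaw about 16°. Next I'll move to an overhead view with tool x along the loader's +y.

jog_arm(
  hand=[0.02, 0.02, 0.02, 0.02, 0.02],
  travel=[
    [0.032, 0.0435, 0],
    [0.032, 0.0435, 0],
    [0.032, 0.0435, 0],
    [0.032, 0.0435, 0],
    [0.032, 0.0435, 0],
  ],
  yaw=[0.125, 0.125, 0.125, 0.125, 0.125],
  grip_force=20,
)

```text
time_s: 0.78
position: [0.2822, -0.3173, 0.2483]
tool_rot: [[0.659, 0.752, 0.0], [0.752, -0.659, 0.0], [0.0, -0.0, -1.0]]
ft_force: [1.2, -0.4, 0.1]
grip_width: 0.0199
gripper_force: 0.0
```

jog_arm(
  hand=[0.02, 0.02, 0.02, 0.02, 0.02],
  travel=[
    [0.032, 0.0435, 0],
    [0.032, 0.0435, 0],
    [0.032, 0.0435, 0],
    [0.032, 0.0435, 0],
    [0.032, 0.0435, 0],
  ],
  yaw=[0.125, 0.125, 0.125, 0.125, 0.125],
)

```text
time_s: 1.4
position: [0.4423, -0.0997, 0.2483]
tool_rot: [[0.094, 0.996, 0.0], [0.996, -0.094, -0.0], [-0.0, 0.0, -1.0]]
ft_force: [0.8, -0.9, 0.5]
grip_width: 0.0198
gripper_force: 0.0
```

jog_arm(
  hand=[0.02, 0.02, 0.02, 0.02, 0.02],
  travel=[
    [0.032, 0.0435, 0],
    [0.032, 0.0435, 0],
    [0.032, 0.0435, 0],
    [0, 0, 0],
    [0, 0, 0],
  ],
  yaw=[0.125, 0.125, 0.125, 0, 0],
)

```text
time_s: 2.02
position: [0.5372, 0.029, 0.248]
tool_rot: [[-0.273, 0.962, -0.001], [0.962, 0.273, -0.0], [0.0, -0.001, -1.0]]
ft_force: [0.2, 0.2, -0.4]
grip_width: 0.0202
gripper_force: 0.0
```

```bash
python3 - <<'E'
from h import *
import cv2,pickle
s=env.observe();im=env.get_image('wrist');pickle.dump(s,open('s1.pkl','wb'))
cv2.imwrite('pics/w1.png',im[:,:,::-1]);print(s['time_s'],s['position'],s['tool_rot'],s['grip_width'])
cv2.imwrite('pics/w1b.png',cv2.resize(im[:,:,::-1],(800,600),interpolation=cv2.INTER_CUBIC))
E
```

```text
2.025 [0.53718468 0.02896139 0.24798697] [[-2.73104006e-01  9.61984031e-01 -9.62251914e-04]
 [ 9.61984498e-01  2.73104036e-01 -1.02408664e-04]
 [ 1.64279381e-04 -9.53639642e-04 -9.99999532e-01]] 0.020170731436203036
```

View pics/w1b.png

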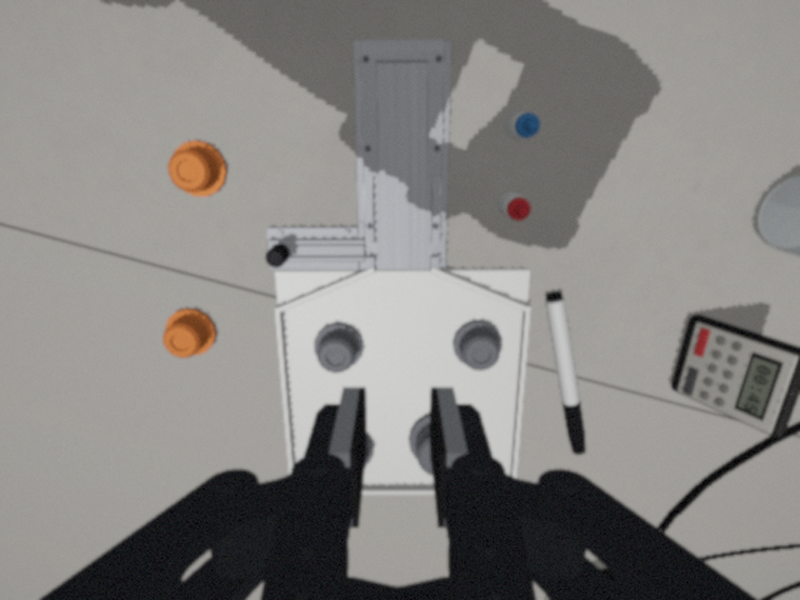

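The wrist view shows the gate corners at (374,268) and (435,267), the rear rim corners at about (294,491) and (515,490), and the track end at (355,42)/(447,40). The small stoppers are at (338,348) and (480,345), with the third hidden behind the left finger. The knob top is at (277,257).

```bash
python3 - <<'E'
from h import *
import cv2,pickle
s=pickle.load(open('s1.pkl','rb'));k=.7
g=lambda u,v,z:onz('wrist',((u+.5)*k-.5,(v+.5)*k-.5),z,s)[:2]
src=[(-.0205,.028),(.0205,.028),(.095,-.165),(-.095,-.165)]
dst=[g(374,268,.013),g(435,267,.013),g(515,491,.013),g(294,492,.013)]
R,t=frame(src,dst)
L=lambda w:((w-t)@R*1e3).round(1)
print('end corners',L(g(355,42,.0145)),L(g(447,40,.0145)),'lipscrews',L(g(366,59,.0145)),'knob',L(g(277,257,.035)))
im=cv2.imread('pics/w1.png');gr=cv2.cvtColor(im,cv2.COLOR_BGR2GRAY)
m=((gr<135)).astype(np.uint8);m[:210]=0;m[270:]=0;m[:,:205]=0;m[:,360:]=0
m=cv2.morphologyEx(m,cv2.MORPH_OPEN,np.ones((5,5)))
for c in cv2.findContours(m,0,1)[0]:
    if cv2.contourArea(c)<200: continue
    e=cv2.minEnclosingCircle(c);x,y,w,h=cv2.boundingRect(c);print(e,x,y,w,h)
    # flange upper arc = far... bottom plane z .0075 : use bbox horizontal centre/top
    print('flange bbox top/left/right at z.01',[L(onz('wrist',p,.0075,s)[:2]) for p in((x+w/2,y),(x,y+h/2),(x+w,y+h/2),(x+w/2,y+h))])
E
```

```text
yaw 16.116011520314036 t [ 0.5514 -0.0043] res mm [[1.3, 0.4], [-1.3, -0.9], [2.1, 0.7], [-2.1, -0.2]]
end corners [-30.7 173.7] [ 26.7 174.6] lipscrews [-24.1 164.1] knob [-85.6  41.5]
((236.61764526367188, 242.5), 17.270841598510742) 221 226 33 34
flange bbox top/left/right at z.01 [array([-49.1, -16.2]), array([-68., -36.]), array([-31.8, -36.2]), array([-50.8, -56.7])]
((334.5333251953125, 240.59584045410156), 17.291179656982422) 318 224 33 34
flange bbox top/left/right at z.01 [array([ 55.7, -14.3]), array([ 38.5, -34.1]), array([ 74.7, -34.3]), array([ 57.5, -54.7])]
```

```bash
cat >> h.py <<'E'
O=np.array([.5512,-.0059]);Y=np.radians(16.4)
X_=np.array([np.cos(Y),np.sin(Y)]);Y_=np.array([-np.sin(Y),np.cos(Y)])
def plan(wps,hand):
    """wps: (plug x,y mm loader, heading deg off +y toward +x, offset mm, tcp z mm, rows); prints calls of 5 rows"""
    s=env.observe();p=np.array(s['position']);T=np.array(s['tool_rot']);yw=np.arctan2(T[1,0],T[0,0])
    print('start loader',((p[:2]-O)@np.c_[X_,Y_]*1e3).round(1),s['time_s']); 
    rows=[];cur=None
    for x,y,h,o,z,n in wps:
        w=np.array([x,y,h,o,z],float)
        if cur is None: # straight move from present TCP
            g=tcp(w);P=[(p+(g[0]-p)*i/n,yw+(g[1]-yw)*i/n) for i in range(1,n+1)]
        else: P=[tcp(cur+(w-cur)*i/n) for i in range(1,n+1)]
        rows+=P;cur=w
    tr=[];ya=[];cp=p.copy();cy=yw
    for q,a in rows:
        d=np.round((q-cp)*2000)/2000;tr.append([round(float(v),4) for v in d]);cp=cp+d
        e=round(float(a-cy),2);ya.append(e);cy+=e
    while len(tr)%5: tr.append([0,0,0]);ya.append(0)
    for i in range(0,len(tr),5): print(tr[i:i+5],ya[i:i+5])
def tcp(w):
    x,y,h,o,z=w;a=np.radians(h);c=np.array([x-o*np.sin(a),y-o*np.cos(a)])/1e3
    return np.r_[O+c[0]*X_+c[1]*Y_,z/1e3],Y+np.pi/2-a
E
python3 - <<'E'
from h import *
plan([(-49,-34,50,37,90,5),(-49,-34,50,37,32,2),(-49,-34,50,26,32,3)],.02)
print('push from there')
E
```

```text
start loader [-3.8 37. ] 2.075
[[-0.009, -0.0225, -0.0315], [-0.0085, -0.022, -0.032], [-0.009, -0.0225, -0.0315], [-0.0085, -0.0225, -0.0315], [-0.009, -0.022, -0.0315]] [-0.17, -0.17, -0.18, -0.17, -0.17]
[[0.0, -0.0, -0.029], [0.0, -0.0, -0.029], [0.0025, 0.003, -0.0], [0.002, 0.003, -0.0], [0.002, 0.003, -0.0]] [-0.0, -0.0, -0.0, -0.0, -0.0]
push from there
```

jog_arm(
  hand=[0.02, 0.02, 0.02, 0.02, 0.02],
  travel=[
    [-0.009, -0.0225, -0.0315],
    [-0.0085, -0.022, -0.032],
    [-0.009, -0.0225, -0.0315],
    [-0.0085, -0.0225, -0.0315],
    [-0.009, -0.022, -0.0315],
  ],
  yaw=[-0.17, -0.17, -0.18, -0.17, -0.17],
)

```text
time_s: 2.7
position: [0.4926, -0.0842, 0.0898]
tool_rot: [[0.557, 0.83, 0.001], [0.83, -0.557, -0.0], [0.0, 0.001, -1.0]]
ft_force: [0.7, 0.1, 0.4]
grip_width: 0.0201
gripper_force: 0.0
```

jog_arm(
  hand=[0.02, 0.02, 0.02, 0.02, 0.02],
  travel=[
    [0, 0, -0.029],
    [0, 0, -0.029],
    [0.0025, 0.003, 0],
    [0.002, 0.003, 0],
    [0.002, 0.003, 0],
  ],
  yaw=[0, 0, 0, 0, 0],
)

```text
time_s: 3.32
position: [0.5004, -0.0733, 0.0333]
tool_rot: [[0.551, 0.835, 0.001], [0.835, -0.551, -0.0], [0.0, 0.001, -1.0]]
ft_force: [-0.4, 1.2, 0.1]
grip_width: 0.0199
gripper_force: 0.0
```

```bash
python3 - <<'E'
from h import *
import cv2,pickle
s=env.observe();im=env.get_image('wrist');pickle.dump(s,open('s2.pkl','wb'))
cv2.imwrite('pics/w2.png',im[:,:,::-1]);print(s['time_s'],s['position'],s['ft_force'])
plan([(-49,-34,50,20.8,32,1),(-26,-15,50,20.8,32,3),(-8,3,25,20.8,32,4),(-1,18,0,20.8,32,3)],.02)
E
```

```text
3.325 [ 0.50040807 -0.07332691  0.03330518] [-0.36419996  1.20959858  0.07029275]
start loader [-67.5 -50.1] 3.375
[[0.0015, 0.0035, -0.001], [0.006, 0.008, -0.0], [0.0055, 0.0085, -0.0], [0.0055, 0.008, -0.0], [0.005, 0.0045, -0.0]] [-0.0, -0.0, -0.0, -0.0, 0.11]
[[0.005, 0.0045, -0.0], [0.005, 0.005, -0.0], [0.0055, 0.005, -0.0], [0.004, 0.0055, -0.0], [0.0035, 0.0055, -0.0]] [0.1, 0.11, 0.11, 0.15, 0.14]
[[0.004, 0.006, -0.0], [0, 0, 0], [0, 0, 0], [0, 0, 0], [0, 0, 0]] [0.15, 0, 0, 0, 0]
```

View pics/w2.png

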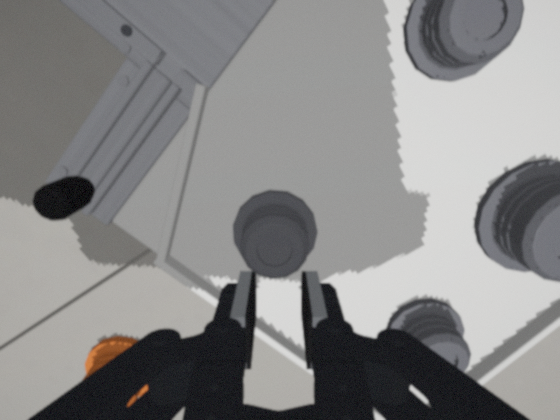

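The view shows stopper A centred ahead of the finger gap, with the plug at (274,248) and the gap centre at about (279,300). I'll push it now.

jog_arm(
  hand=[0.02, 0.02, 0.02, 0.02, 0.02],
  travel=[
    [0.0015, 0.0035, -0.001],
    [0.006, 0.008, 0],
    [0.0055, 0.0085, 0],
    [0.0055, 0.008, 0],
    [0.005, 0.0045, 0],
  ],
  yaw=[0, 0, 0, 0, 0.11],
)

```text
time_s: 4.0
position: [0.5239, -0.04, 0.0313]
tool_rot: [[0.453, 0.892, -0.0], [0.892, -0.453, 0.0], [0.0, -0.0, -1.0]]
ft_force: [1.1, 0.3, 0.9]
grip_width: 0.0202
gripper_force: 0.1
```

jog_arm(
  hand=[0.02, 0.02, 0.02, 0.02, 0.02],
  travel=[
    [0.005, 0.0045, 0],
    [0.005, 0.005, 0],
    [0.0055, 0.005, 0],
    [0.004, 0.0055, 0],
    [0.0035, 0.0055, 0],
  ],
  yaw=[0.1, 0.11, 0.11, 0.15, 0.14],
)

```text
time_s: 4.62
position: [0.5469, -0.0147, 0.0313]
tool_rot: [[-0.142, 0.99, 0.0], [0.99, 0.142, 0.0], [0.0, 0.0, -1.0]]
ft_force: [0.1, -0.2, -0.1]
grip_width: 0.0201
gripper_force: 0.1
```

jog_arm(
  hand=[0.02, 0.02, 0.02, 0.02, 0.02],
  travel=[
    [0.004, 0.006, 0],
    [0, 0, 0],
    [0, 0, 0],
    [0, 0, 0],
    [0, 0, 0],
  ],
  yaw=[0.15, 0, 0, 0, 0],
)

```text
time_s: 5.25
position: [0.5505, -0.0095, 0.0313]
tool_rot: [[-0.282, 0.959, -0.0], [0.959, 0.282, 0.0], [0.0, -0.0, -1.0]]
ft_force: [0.3, 0.4, -0.3]
grip_width: 0.0201
gripper_force: 0.0
```

```bash
python3 - <<'E'
from h import *
import cv2,pickle
s=env.observe();im=env.get_image('wrist');pickle.dump(s,open('s3.pkl','wb'))
cv2.imwrite('pics/w3.png',im[:,:,::-1]);print(s['time_s'],s['position'],s['ft_force'])
E
```

```text
5.25 [ 0.55047623 -0.00951986  0.03133606] [ 0.25866139  0.35620695 -0.2902038 ]
```

View pics/w3.png

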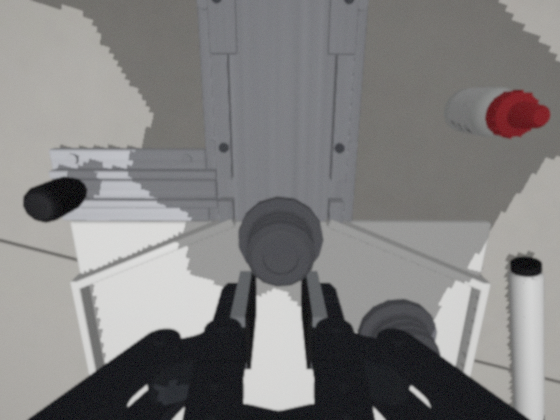

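Stopper A sits at the gate, with its flange centre at (280,238). The slot midline is at column 282 and parallel to the tool, so it's about 1 mm off. The gate line is at row 220. I'll refine the frame from this close view.

```bash
python3 - <<'E'
from h import *
import pickle
s=pickle.load(open('s3.pkl','rb'))
L=lambda uv,z:((onz('wrist',uv,z,s)[:2]-O)@np.c_[X_,Y_]*1e3).round(1)
print('tcp',((s['position'][:2]-O)@np.c_[X_,Y_]*1e3))
print('gate',L((233,220),.013),L((330,220),.013),'flange L/R/top',L((239,238),.0075),L((322,238),.0075),L((280,197),.01),'plugtop',L((280,258),.029),'lip start',L((222,54),.0145),L((341,54),.0145),'bolt groove',L((190,176),.01),L((190,198),.01),'knob',L((47,202),.035),'end of deck',L((100,222),.005),'wing outer',L((78,282),.013),L((486,282),.013))
E
```

```text
tcp [-1.71635913 -3.26823642]
gate [-20.7  29.8] [20.2 29.7] flange L/R/top [-19.2  19.3] [17.8 19.3] [-0.9 39. ] plugtop [-1.  19.7] lip start [-21.9  93.7] [21.  93.7] bolt groove [-38.1  48. ] [-38.9  38.5] knob [-82.8  44.3] end of deck [-81.2  26. ] wing outer [-91.4   0.3] [91.4  0.3]
```

```bash
python3 - <<'E'
from h import *
plan([(0,24,0,21,32,1),(0.3,72,0,21,32,5),(.3,72,0,21,32,1),(.3,72,0,35,32,1),(.3,72,0,45,90,2),(57,-33,-50,37,90,5),(57,-33,-50,37,32,2),(57,-33,-50,28,32,2),(57,-33,-50,28,32,1)],.02)
E
```

```text
start loader [-1.7 -3.3] 5.3
[[-0.0, 0.0065, 0.0005], [-0.003, 0.009, 0.0], [-0.0025, 0.0095, 0.0], [-0.0025, 0.009, 0.0], [-0.0025, 0.0095, 0.0]] [0.0, 0.0, 0.0, 0.0, 0.0]
[[-0.003, 0.009, 0.0], [0.0, 0.0, 0.0], [0.004, -0.0135, 0.0], [0.0015, -0.0045, 0.029], [0.0015, -0.005, 0.029]] [0.0, 0.0, 0.0, 0.0, 0.0]
[[0.0235, -0.0125, 0.0], [0.022, -0.0115, 0.0], [0.021, -0.0115, 0.0], [0.02, -0.0105, 0.0], [0.0185, -0.01, 0.0]] [0.17, 0.18, 0.17, 0.18, 0.17]
[[0.0, -0.0, -0.029], [0.0, -0.0, -0.029], [-0.004, 0.0015, 0.0], [-0.004, 0.002, 0.0], [-0.0, -0.0, 0.0]] [0.0, 0.0, 0.0, 0.0, 0.0]
```

jog_arm(
  hand=[0.02, 0.02, 0.02, 0.02, 0.02],
  travel=[
    [0, 0.0065, 0.0005],
    [-0.003, 0.009, 0],
    [-0.0025, 0.0095, 0],
    [-0.0025, 0.009, 0],
    [-0.0025, 0.0095, 0],
  ],
  yaw=[0, 0, 0, 0, 0],
)

```text
time_s: 5.92
position: [0.5398, 0.0349, 0.0319]
tool_rot: [[-0.283, 0.959, 0.0], [0.959, 0.283, 0.0], [0.0, 0.0, -1.0]]
ft_force: [-0.2, -0.6, 0.4]
grip_width: 0.0197
gripper_force: 0.1
```

jog_arm(
  hand=[0.02, 0.02, 0.02, 0.02, 0.02],
  travel=[
    [-0.003, 0.009, 0],
    [0, 0, 0],
    [0.004, -0.0135, 0],
    [0.0015, -0.0045, 0.029],
    [0.0015, -0.005, 0.029],
  ],
  yaw=[0, 0, 0, 0, 0],
)

```text
time_s: 6.55
position: [0.5444, 0.0186, 0.0904]
tool_rot: [[-0.282, 0.959, -0.0], [0.959, 0.282, -0.0], [0.0, -0.0, -1.0]]
ft_force: [-0.1, 0.0, -0.1]
grip_width: 0.0202
gripper_force: 0.0
```

jog_arm(
  hand=[0.02, 0.02, 0.02, 0.02, 0.02],
  travel=[
    [0.0235, -0.0125, 0],
    [0.022, -0.0115, 0],
    [0.021, -0.0115, 0],
    [0.02, -0.0105, 0],
    [0.0185, -0.01, 0],
  ],
  yaw=[0.17, 0.18, 0.17, 0.18, 0.17],
)

```text
time_s: 7.18
position: [0.6499, -0.0379, 0.0897]
tool_rot: [[-0.917, 0.398, 0.0], [0.398, 0.917, -0.0], [-0.0, -0.0, -1.0]]
ft_force: [-0.5, 0.4, -0.1]
grip_width: 0.0199
gripper_force: 0.0
```

jog_arm(
  hand=[0.02, 0.02, 0.02, 0.02, 0.02],
  travel=[
    [0, 0, -0.029],
    [0, 0, -0.029],
    [-0.004, 0.0015, 0],
    [-0.004, 0.002, 0],
    [0, 0, 0],
  ],
  yaw=[0, 0, 0, 0, 0],
)

```text
time_s: 7.8
position: [0.6408, -0.0328, 0.0319]
tool_rot: [[-0.915, 0.402, -0.0], [0.402, 0.915, 0.0], [0.0, -0.0, -1.0]]
ft_force: [-0.2, 0.5, -0.3]
grip_width: 0.0202
gripper_force: 0.0
```

```bash
python3 - <<'E'
from h import *
import cv2,pickle
s=env.observe();im=env.get_image('wrist');pickle.dump(s,open('s4.pkl','wb'))
cv2.imwrite('pics/w4.png',im[:,:,::-1]);print(s['time_s'],s['position'],s['ft_force'])
plan([(57,-33,-50,20.8,32,1),(28,-12,-50,20.8,32,3),(9,6,-25,20.8,32,4),(0.2,19,0,20.8,32,3),(.3,72,0,21,32,6),(.3,72,0,21,32,1)],.02)
E
```

```text
7.8 [ 0.64079394 -0.03277883  0.03193589] [-0.24269785  0.46579424 -0.25318732]
start loader [ 78.6 -51.1] 7.85
[[-0.0065, 0.003, 0.0], [-0.0115, 0.004, 0.0], [-0.011, 0.004, 0.0], [-0.0115, 0.004, 0.0], [-0.007, 0.001, 0.0]] [0.0, 0.0, 0.0, 0.0, -0.11]
[[-0.007, 0.001, 0.0], [-0.007, 0.001, 0.0], [-0.0075, 0.0015, 0.0], [-0.0065, 0.0015, 0.0], [-0.0065, 0.002, 0.0]] [-0.11, -0.11, -0.1, -0.15, -0.15]
[[-0.007, 0.002, 0.0], [-0.0025, 0.0085, 0.0], [-0.0025, 0.0085, 0.0], [-0.0025, 0.0085, 0.0], [-0.0025, 0.0085, 0.0]] [-0.14, -0.0, -0.0, -0.0, -0.0]
[[-0.0025, 0.0085, 0.0], [-0.0025, 0.0085, 0.0], [0.0, -0.0, 0.0], [0, 0, 0], [0, 0, 0]] [-0.0, -0.0, -0.0, 0, 0]
```

View pics/w4.png

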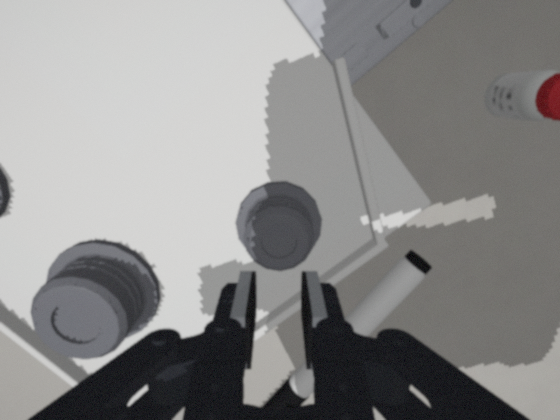

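C at (278,230) is centred ahead of the gap. The large stopper (95,300) and the marker are clear of the fingers. I'll push it to the gate and check by mask.

jog_arm(
  hand=[0.02, 0.02, 0.02, 0.02, 0.02],
  travel=[
    [-0.0065, 0.003, 0],
    [-0.0115, 0.004, 0],
    [-0.011, 0.004, 0],
    [-0.0115, 0.004, 0],
    [-0.007, 0.001, 0],
  ],
  yaw=[0, 0, 0, 0, -0.11],
)

```text
time_s: 8.48
position: [0.5925, -0.0159, 0.0319]
tool_rot: [[-0.865, 0.502, -0.0], [0.502, 0.865, 0.0], [0.0, -0.0, -1.0]]
ft_force: [-0.3, -0.0, 0.3]
grip_width: 0.02
gripper_force: 0.0
```

jog_arm(
  hand=[0.02, 0.02, 0.02, 0.02, 0.02],
  travel=[
    [-0.007, 0.001, 0],
    [-0.007, 0.001, 0],
    [-0.0075, 0.0015, 0],
    [-0.0065, 0.0015, 0],
    [-0.0065, 0.002, 0],
  ],
  yaw=[-0.11, -0.11, -0.1, -0.15, -0.15],
)

```text
time_s: 9.1
position: [0.5583, -0.0091, 0.0319]
tool_rot: [[-0.41, 0.912, 0.0], [0.912, 0.41, -0.0], [-0.0, 0.0, -1.0]]
ft_force: [0.8, -0.3, -0.2]
grip_width: 0.0202
gripper_force: 0.0
```

jog_arm(
  hand=[0.02, 0.02, 0.02, 0.02, 0.02],
  travel=[
    [-0.007, 0.002, 0],
    [0, 0, 0],
    [0, 0, 0],
    [0, 0, 0],
    [0, 0, 0],
  ],
  yaw=[-0.14, 0, 0, 0, 0],
)

```text
time_s: 9.72
position: [0.5521, -0.0074, 0.0318]
tool_rot: [[-0.284, 0.959, 0.0], [0.959, 0.284, 0.0], [-0.0, 0.0, -1.0]]
ft_force: [-0.0, 0.2, 0.2]
grip_width: 0.02
gripper_force: 0.0
```

```bash
cat >> h.py <<'E'
def stops(s,im,box):
    import cv2
    u0,v0,u1,v1=box;g=cv2.cvtColor(im,cv2.COLOR_RGB2GRAY);m=np.zeros_like(g);m[v0:v1,u0:u1]=(g[v0:v1,u0:u1]<88)
    m=cv2.morphologyEx(m,cv2.MORPH_OPEN,np.ones((5,5)));out=[]
    for c in cv2.findContours(m,0,1)[0]:
        if cv2.contourArea(c)>700:
            x,y,w,h=cv2.boundingRect(c);W=lambda uv,z:((onz('wrist',uv,z,s)[:2]-O)@np.c_[X_,Y_]*1e3).round(1)
            print('bbox',x,y,w,h,'L',W((x,y+h/2),.0075),'R',W((x+w,y+h/2),.0075),'front',W((x+w/2,y),.0075))
E
python3 - <<'E'
from h import *
import cv2
s=env.observe();im=env.get_image('wrist');cv2.imwrite('pics/w5.png',im[:,:,::-1])
print(s['time_s'],np.median(im[235:245,270:290]));stops(s,im,(140,0,420,265))
g=cv2.cvtColor(im,cv2.COLOR_RGB2GRAY);print(g[225,200:360:4]);print(g[100:270:5,280])
plan([(.3,28,0,21,32,1),(.3,72,0,21,32,5),(.3,72,0,21,32,1),(.3,72,0,35,32,1),(.3,72,0,55,90,2)],.02)
E
```

```text
9.725 80.0
bbox 235 198 82 67 L [-18.7  23.8] R [17.7 23.8] front [-0.5 39.2]
bbox 232 66 92 94 L [-18.   74.4] R [18.6 74.5] front [ 0.3 91.8]
[144 139 126 126 132 153 153 134 145 113  81  76  70  66  66  65  74  77
  78  77  76  74  69  63  68  65  73  79  79 128 137 136 154 139 127 127
 129 143 146 142]
[ 81  83  84  83  82  80  84  82  83  80  70  69  91 129 126 126 125 126
 126 123  80  80  77  72  68  76  78  78  80  81  78  84  82  79]
start loader [ 0.4 -1.7] 9.775
[[-0.0025, 0.0085, 0.0], [-0.0025, 0.0085, 0.0], [-0.0025, 0.008, 0.0], [-0.0025, 0.0085, 0.0], [-0.0025, 0.0085, 0.0]] [-0.0, -0.0, -0.0, -0.0, -0.0]
[[-0.0025, 0.0085, 0.0], [-0.0, 0.0, 0.0], [0.004, -0.0135, 0.0], [0.003, -0.0095, 0.029], [0.0025, -0.0095, 0.029]] [-0.0, -0.0, -0.0, -0.0, -0.0]
```

C is at x -0.5, y 20, aligned with the slot, and A is at y about 73. I'll push C in, then go behind B.

jog_arm(
  hand=[0.02, 0.02, 0.02, 0.02, 0.02],
  travel=[
    [-0.0025, 0.0085, 0],
    [-0.0025, 0.0085, 0],
    [-0.0025, 0.008, 0],
    [-0.0025, 0.0085, 0],
    [-0.0025, 0.0085, 0],
  ],
  yaw=[0, 0, 0, 0, 0],
)

```text
time_s: 10.4
position: [0.5393, 0.0353, 0.0318]
tool_rot: [[-0.283, 0.959, 0.0], [0.959, 0.283, 0.0], [0.0, 0.0, -1.0]]
ft_force: [-0.3, -0.9, 0.7]
grip_width: 0.0201
gripper_force: 0.1
```

jog_arm(
  hand=[0.02, 0.02, 0.02, 0.02, 0.02],
  travel=[
    [-0.0025, 0.0085, 0],
    [0, 0, 0],
    [0.004, -0.0135, 0],
    [0.003, -0.0095, 0.029],
    [0.0025, -0.0095, 0.029],
  ],
  yaw=[0, 0, 0, 0, 0],
)

```text
time_s: 11.02
position: [0.5469, 0.009, 0.0904]
tool_rot: [[-0.282, 0.959, -0.0], [0.959, 0.282, -0.0], [0.0, -0.0, -1.0]]
ft_force: [0.3, 1.1, 0.2]
grip_width: 0.0203
gripper_force: 0.0
```

```bash
python3 - <<'E'
from h import *
import cv2
s=env.observe();im=env.get_image('wrist');cv2.imwrite('pics/w6.png',im[:,:,::-1])
stops(s,im,(140,0,420,265))
plan([(-42,-125,16,37,90,6),(-42,-125,16,37,32,2),(-42,-125,16,30,32,1),(-42,-125,16,30,32,1)],.02)
E
```

```text
bbox 247 109 64 65 L [-17.7  73.2] R [18.7 73.1] front [ 0.5 90.9]
bbox 247 31 63 73 L [-16.6 112.2] R [ 17.1 112.2] front [  0.2 129.7]
start loader [ 1.6 13.8] 11.075
[[-0.0005, -0.0305, -0.0005], [-0.0005, -0.0305, -0.001], [-0.0, -0.0305, -0.0005], [-0.0005, -0.03, -0.001], [-0.0005, -0.0305, -0.0005]] [-0.05, -0.04, -0.05, -0.05, -0.04]
[[-0.0005, -0.0305, -0.0005], [0.0, -0.0, -0.029], [0.0, -0.0, -0.029], [0.0, 0.007, -0.0], [0.0, -0.0, -0.0]] [-0.05, 0.0, 0.0, 0.0, 0.0]
```

C is at y 73 and A at about 111, both in the slot. Next is B.

jog_arm(
  hand=[0.02, 0.02, 0.02, 0.02, 0.02],
  travel=[
    [-0.0005, -0.0305, 0],
    [-0.0005, -0.0305, 0],
    [0, -0.0305, 0],
    [-0.0005, -0.03, 0],
    [-0.0005, -0.0305, 0],
  ],
  yaw=[-0.05, -0.04, -0.05, -0.05, -0.04],
)

```text
time_s: 11.7
position: [0.5444, -0.1436, 0.0897]
tool_rot: [[-0.055, 0.999, 0.0], [0.999, 0.055, -0.0], [-0.0, 0.0, -1.0]]
ft_force: [-0.2, -0.0, 1.5]
grip_width: 0.0199
gripper_force: 0.0
```

```bash
python3 - <<'E'
from h import *
import cv2
s=env.observe();im=env.get_image('wrist');cv2.imwrite('pics/w7.png',im[:,:,::-1])
print(s['position']);stops(s,im,(100,60,540,300))
E
```

```text
[ 0.54443188 -0.14363107  0.08974203]
bbox 254 205 53 44 L [ -58.6 -121.1] R [ -26.9 -128.5] front [ -39.6 -111.1]
bbox 353 154 90 79 L [   4. -114.] R [  56.1 -126.3] front [ 33.  -96.8]
```

View pics/w7.png

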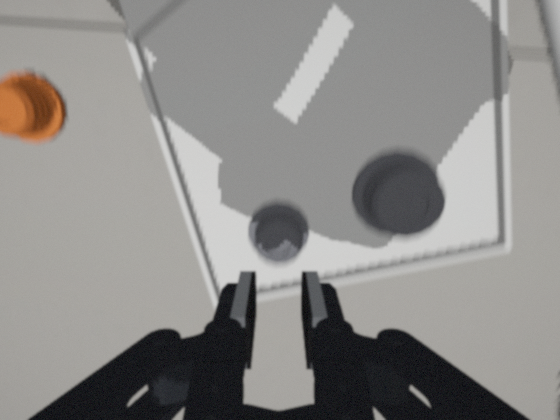

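B at (279,231) lies on the tool's centre line, and the large stopper at (398,190) is clear. I'll go down behind B.

jog_arm(
  hand=[0.02, 0.02, 0.02, 0.02, 0.02],
  travel=[
    [-0.0005, -0.0305, 0],
    [0, 0, -0.029],
    [0, 0, -0.029],
    [0, 0, 0],
    [0, 0, 0],
  ],
  yaw=[-0.05, 0, 0, 0, 0],
)

```text
time_s: 12.38
position: [0.544, -0.1726, 0.0317]
tool_rot: [[-0.006, 1.0, -0.0], [1.0, 0.006, -0.0], [-0.0, -0.0, -1.0]]
ft_force: [0.4, -0.2, -0.9]
grip_width: 0.0198
gripper_force: 0.0
```

```bash
python3 - <<'E'
from h import *
import cv2
s=env.observe();im=env.get_image('wrist');cv2.imwrite('pics/w8.png',im[:,:,::-1])
print(s['position'],s['ft_force']);stops(s,im,(180,60,380,262))
plan([(-42,-127,16,21,32,2),(-11,-20,16,21,32,9),(-3,8,8,21,32,3),(.2,20,0,21,32,2),(.2,20,0,21,32,1)],.02)
E
```

```text
[ 0.5439516  -0.17264788  0.03170688] [ 0.35461048 -0.15589137 -0.94994984]
bbox 238 171 84 87 L [ -61.8 -120.8] R [ -26.5 -131. ] front [ -38.8 -107.4]
start loader [ -54.  -157.8] 12.425
[[0.0015, 0.006, 0.0], [0.0015, 0.006, 0.0], [-0.0, 0.0125, 0.0], [-0.0, 0.012, 0.0], [-0.0, 0.0125, 0.0]] [0.0, 0.0, 0.0, 0.0, 0.0]
[[-0.0005, 0.0125, 0.0], [0.0, 0.0125, 0.0], [0.0, 0.012, 0.0], [0.0, 0.0125, 0.0], [0.0, 0.0125, 0.0]] [0.0, 0.0, 0.0, 0.0, 0.0]
[[-0.0, 0.0125, 0.0], [0.001, 0.0095, 0.0], [0.001, 0.01, 0.0], [0.0005, 0.0095, 0.0], [0.0015, 0.0065, 0.0]] [0.0, 0.05, 0.04, 0.05, 0.07]
[[0.001, 0.0065, 0.0], [0.0, 0.0, 0.0], [0, 0, 0], [0, 0, 0], [0, 0, 0]] [0.07, -0.0, 0, 0, 0]
```

jog_arm(
  hand=[0.02, 0.02, 0.02, 0.02, 0.02],
  travel=[
    [0, 0.006, 0],
    [0, 0.006, 0],
    [0.001, 0.0125, 0],
    [0.001, 0.012, 0],
    [0.001, 0.0125, 0],
  ],
  yaw=[0, 0, 0, 0, 0],
)

```text
time_s: 13.05
position: [0.5471, -0.1218, 0.0319]
tool_rot: [[-0.007, 1.0, 0.0], [1.0, 0.007, -0.0], [-0.0, 0.0, -1.0]]
ft_force: [-0.4, -0.4, 0.2]
grip_width: 0.0197
gripper_force: 0.1
```

jog_arm(
  hand=[0.02, 0.02, 0.02, 0.02, 0.02],
  travel=[
    [-0.0005, 0.0125, 0],
    [0, 0.0125, 0],
    [0, 0.012, 0],
    [0, 0.0125, 0],
    [0, 0.0125, 0],
  ],
  yaw=[0, 0, 0, 0, 0],
)

```text
time_s: 13.68
position: [0.5465, -0.0601, 0.0318]
tool_rot: [[-0.007, 1.0, 0.0], [1.0, 0.007, 0.0], [0.0, 0.0, -1.0]]
ft_force: [0.2, -0.3, 0.1]
grip_width: 0.0198
gripper_force: 0.1
```

jog_arm(
  hand=[0.02, 0.02, 0.02, 0.02, 0.02],
  travel=[
    [0, 0.0125, 0],
    [0.001, 0.0095, 0],
    [0.001, 0.01, 0],
    [0.0005, 0.0095, 0],
    [0.0015, 0.0065, 0],
  ],
  yaw=[0, 0.05, 0.04, 0.05, 0.07],
)

```text
time_s: 14.3
position: [0.5505, -0.0122, 0.0318]
tool_rot: [[-0.219, 0.976, -0.0], [0.976, 0.219, 0.0], [0.0, -0.0, -1.0]]
ft_force: [1.1, 0.6, -0.6]
grip_width: 0.02
gripper_force: 0.1
```

jog_arm(
  hand=[0.02, 0.02, 0.02, 0.02, 0.02],
  travel=[
    [0.001, 0.0065, 0],
    [0, 0, 0],
    [0, 0, 0],
    [0, 0, 0],
    [0, 0, 0],
  ],
  yaw=[0.07, 0, 0, 0, 0],
)

```text
time_s: 14.92
position: [0.5515, -0.0066, 0.0318]
tool_rot: [[-0.283, 0.959, 0.0], [0.959, 0.283, 0.0], [0.0, 0.0, -1.0]]
ft_force: [-0.1, -0.2, 0.5]
grip_width: 0.0201
gripper_force: 0.0
```

```bash
python3 - <<'E'
from h import *
import cv2
s=env.observe();im=env.get_image('wrist');cv2.imwrite('pics/w9.png',im[:,:,::-1])
print(s['position'],s['ft_force']);stops(s,im,(140,0,420,265))
plan([(.3,28,0,21,32,1),(.3,63,0,21,32,4),(.3,68,0,21,32,2),(.3,70,0,21,32,1),(.3,70,0,21,32,2)],.02)
E
```

```text
[ 0.55152457 -0.00656655  0.03182423] [-0.09678349 -0.15161217  0.51326621]
bbox 239 197 81 68 L [-17.3  25. ] R [18.7 25. ] front [ 0.7 40.7]
bbox 233 69 92 94 L [-17.9  74.3] R [18.9 74.3] front [ 0.5 91.7]
bbox 232 0 92 65 L [-17.1 104.3] R [ 17.2 104.3] front [1.000e-01 1.149e+02]
start loader [ 0.1 -0.7] 14.975
[[-0.002, 0.0075, 0.0], [-0.0025, 0.0085, 0.0], [-0.0025, 0.008, 0.0], [-0.0025, 0.0085, 0.0], [-0.0025, 0.0085, 0.0]] [-0.0, -0.0, -0.0, -0.0, -0.0]
[[-0.0005, 0.0025, 0.0], [-0.001, 0.0025, 0.0], [-0.0005, 0.0015, 0.0], [0.0, 0.0, 0.0], [0.0, 0.0, 0.0]] [-0.0, -0.0, -0.0, -0.0, -0.0]
```

jog_arm(
  hand=[0.02, 0.02, 0.02, 0.02, 0.02],
  travel=[
    [-0.0025, 0.0075, 0],
    [-0.0025, 0.0085, 0],
    [-0.0025, 0.008, 0],
    [-0.0025, 0.0085, 0],
    [-0.0025, 0.0085, 0],
  ],
  yaw=[0, 0, 0, 0, 0],
)

```text
time_s: 15.6
position: [0.5388, 0.0353, 0.0318]
tool_rot: [[-0.283, 0.959, -0.0], [0.959, 0.283, -0.0], [-0.0, -0.0, -1.0]]
ft_force: [0.1, -1.2, 0.3]
grip_width: 0.02
gripper_force: 0.2
```

jog_arm(
  hand=[0.02, 0.02, 0.02, 0.02, 0.02],
  travel=[
    [-0.0005, 0.0025, 0],
    [-0.001, 0.0025, 0],
    [-0.0005, 0.0015, 0],
    [0, 0, 0],
    [0, 0, 0],
  ],
  yaw=[0, 0, 0, 0, 0],
)

```text
time_s: 16.23
position: [0.5371, 0.041, 0.0318]
tool_rot: [[-0.283, 0.959, -0.0], [0.959, 0.283, 0.0], [0.0, -0.0, -1.0]]
ft_force: [0.8, -1.0, -0.0]
grip_width: 0.0199
gripper_force: 0.2
```

```bash
python3 - <<'E'
from h import *
import cv2
s=env.observe();im=env.get_image('wrist');cv2.imwrite('pics/w10.png',im[:,:,::-1])
print(s['position'],((s['position'][:2]-O)@np.c_[X_,Y_]*1e3).round(1),s['ft_force']);stops(s,im,(140,0,420,265))
plan([(0,70,0,35,32,1),(0,70,0,65,110,3),(0,70,0,65,110,1)],.02)
E
```

```text
[0.53705307 0.04097741 0.03180145] [-0.3 49. ] [ 0.80834536 -0.95810604 -0.04504855]
start loader [-0.3 49. ] 16.275
[[0.0045, -0.0135, 0.0], [0.0025, -0.0095, 0.026], [0.003, -0.0095, 0.026], [0.0025, -0.0095, 0.026], [0.0, -0.0, 0.0]] [-0.0, -0.0, -0.0, -0.0, -0.0]
```

Backing off and checking the row from above.

jog_arm(
  hand=[0.02, 0.02, 0.02, 0.02, 0.02],
  travel=[
    [0.0045, -0.0135, 0],
    [0.0025, -0.0095, 0.026],
    [0.003, -0.0095, 0.026],
    [0.0025, -0.0095, 0.026],
    [0, 0, 0],
  ],
  yaw=[0, 0, 0, 0, 0],
)

```text
time_s: 16.9
position: [0.5507, -0.0023, 0.1114]
tool_rot: [[-0.282, 0.959, 0.004], [0.959, 0.282, -0.001], [-0.002, 0.003, -1.0]]
ft_force: [0.5, -0.7, -0.2]
grip_width: 0.0203
gripper_force: 0.0
```

```bash
python3 - <<'E'
from h import *
import cv2
s=env.observe();im=env.get_image('wrist');cv2.imwrite('pics/w11.png',im[:,:,::-1])
print(s['position'],s['time_s']);stops(s,im,(200,0,360,265))
W=lambda v:round(((onz('wrist',(279,v),.01,s)[:2]-O)@Y_)*1e3,1)
g=cv2.cvtColor(im,cv2.COLOR_RGB2GRAY);print([(v,W(v),int(np.median(g[v,274:285]))) for v in range(0,262,3)])
E
```

```text
[ 0.55067651 -0.00232465  0.11138781] 16.9
bbox 247 91 59 62 L [-18.3  70.2] R [18.  70.2] front [-0.1 88.2]
bbox 248 0 57 89 L [-16.5 113.6] R [ 16.4 113.6] front [ -0.  136.1]
[(0, np.float64(135.5), 53), (3, np.float64(134.1), 52), (6, np.float64(132.6), 52), (9, np.float64(131.2), 71), (12, np.float64(129.7), 77), (15, np.float64(128.2), 76), (18, np.float64(126.7), 68), (21, np.float64(125.2), 80), (24, np.float64(123.7), 73), (27, np.float64(122.2), 73), (30, np.float64(120.7), 80), (33, np.float64(119.2), 79), (36, np.float64(117.7), 73), (39, np.float64(116.1), 76), (42, np.float64(114.6), 79), (45, np.float64(113.0), 79), (48, np.float64(111.5), 79), (51, np.float64(109.9), 79), (54, np.float64(108.3), 77), (57, np.float64(106.7), 80), (60, np.float64(105.1), 80), (63, np.float64(103.5), 79), (66, np.float64(101.9), 79), (69, np.float64(100.3), 79), (72, np.float64(98.7), 75), (75, np.float64(97.1), 63), (78, np.float64(95.4), 58), (81, np.float64(93.8), 66), (84, np.float64(92.1), 76), (87, np.float64(90.5), 78), (90, np.float64(88.8), 95), (93, np.float64(87.1), 79), (96, 
[... 954 characters left out ...]
3), 145), (195, np.float64(24.3), 146), (198, np.float64(22.3), 145), (201, np.float64(20.3), 145), (204, np.float64(18.2), 145), (207, np.float64(16.1), 147), (210, np.float64(14.1), 176), (213, np.float64(12.0), 209), (216, np.float64(9.9), 210), (219, np.float64(7.8), 210), (222, np.float64(5.6), 211), (225, np.float64(3.5), 211), (228, np.float64(1.4), 210), (231, np.float64(-0.8), 211), (234, np.float64(-3.0), 211), (237, np.float64(-5.1), 211), (240, np.float64(-7.3), 210), (243, np.float64(-9.6), 211), (246, np.float64(-11.8), 210), (249, np.float64(-14.0), 211), (252, np.float64(-16.3), 210), (255, np.float64(-18.5), 210), (258, np.float64(-20.8), 211), (261, np.float64(-23.1), 210)]
```

The row is in place: the last stopper is centred at y 70.2 with its rear edge at about 51.5. Now the bolt, with the fingers shut and the tool turned to push along +x.

```bash
python3 - <<'E'
from h import *
plan([(-83,44,90,40,110,9),(-83,44,90,40,110,1),(-83,44,90,40,36,3),(-83,44,90,26,36,2)],0)
E
```

```text
start loader [-0.2  4.4] 16.95
[[-0.0145, 0.0005, -0.0], [-0.014, 0.0, -0.0], [-0.0145, 0.0005, -0.0], [-0.0145, 0.0005, -0.0], [-0.014, 0.0005, -0.0]] [-0.17, -0.18, -0.17, -0.18, -0.17]
[[-0.0145, 0.0, -0.0], [-0.0145, 0.0005, -0.0], [-0.014, 0.0005, -0.0], [-0.0145, 0.0005, -0.0], [-0.0, -0.0, -0.0]] [-0.18, -0.17, -0.18, -0.17, -0.0]
[[-0.0, -0.0, -0.0245], [-0.0, -0.0, -0.025], [-0.0, -0.0, -0.0245], [0.0065, 0.002, -0.0], [0.007, 0.0015, -0.0]] [-0.0, -0.0, -0.0, -0.0, -0.0]
```

jog_arm(
  hand=[0, 0, 0, 0, 0],
  travel=[
    [-0.0145, 0.0005, 0],
    [-0.014, 0, 0],
    [-0.0145, 0.0005, 0],
    [-0.0145, 0.0005, 0],
    [-0.014, 0.0005, 0],
  ],
  yaw=[-0.17, -0.18, -0.17, -0.18, -0.17],
)

```text
time_s: 17.58
position: [0.477, 0.0013, 0.1087]
tool_rot: [[0.555, 0.832, -0.002], [0.832, -0.555, 0.001], [-0.001, -0.002, -1.0]]
ft_force: [-0.3, -0.4, 0.0]
grip_width: 0.0001
gripper_force: 0.0
```

jog_arm(
  hand=[0, 0, 0, 0, 0],
  travel=[
    [-0.0145, 0, 0],
    [-0.0145, 0.0005, 0],
    [-0.014, 0.0005, 0],
    [-0.0145, 0.0005, 0],
    [0, 0, 0],
  ],
  yaw=[-0.18, -0.17, -0.18, -0.17, 0],
)

```text
time_s: 18.2
position: [0.4196, 0.0028, 0.1091]
tool_rot: [[0.958, 0.285, -0.002], [0.285, -0.958, 0.001], [-0.002, -0.001, -1.0]]
ft_force: [0.2, -0.4, -0.6]
grip_width: -0.0
gripper_force: 0.0
```

jog_arm(
  hand=[0, 0, 0, 0, 0],
  travel=[
    [0, 0, -0.0245],
    [0, 0, -0.025],
    [0, 0, -0.0245],
    [0.0065, 0.002, 0],
    [0, 0, 0],
  ],
  yaw=[0, 0, 0, 0, 0],
)

```text
time_s: 18.82
position: [0.4282, 0.0046, 0.0363]
tool_rot: [[0.958, 0.286, 0.001], [0.286, -0.958, -0.0], [0.001, 0.001, -1.0]]
ft_force: [-0.0, -1.0, 1.0]
grip_width: -0.0001
gripper_force: 0.0
```

```bash
python3 - <<'E'
from h import *
import cv2
s=env.observe();im=env.get_image('wrist');cv2.imwrite('pics/w12.png',im[:,:,::-1])
print(s['position'],((s['position'][:2]-O)@np.c_[X_,Y_]*1e3).round(1),s['ft_force'])
m=(im.max(2)<45).astype(np.uint8);m[300:]=0;m=cv2.morphologyEx(m,cv2.MORPH_OPEN,np.ones((5,5)))
for c in cv2.findContours(m,0,1)[0]:
    if cv2.contourArea(c)>150:
        x,y,w,h=cv2.boundingRect(c);print(x,y,w,h,[((onz('wrist',(x+w/2,v),z,s)[:2]-O)@np.c_[X_,Y_]*1e3).round(1) for v,z in((y,.010),(y+h-w/2,.035))])
plan([(-83,44,90,18,35,2),(-42,44,90,18,35,6),(-38,44,90,18,35,2)],0)
E
```

```text
[0.4281696  0.00457336 0.03625057] [-115.1   44.8] [-0.04307392 -1.02008898  1.01196588]
297 285 14 15 [array([-117.9,   33.1]), array([-107.3,   35. ])]
246 284 15 16 [array([-117.4,   57. ]), array([-107.1,   55.2])]
270 215 33 43 [array([-82.9,  41.7]), array([-85. ,  42.3])]
start loader [-115.3   44.9] 18.875
[[0.007, 0.0015, -0.0005], [0.007, 0.0015, -0.001], [0.0065, 0.002, 0.0], [0.0065, 0.002, 0.0], [0.0065, 0.002, 0.0]] [-0.0, -0.0, -0.0, -0.0, -0.0]
[[0.0065, 0.002, 0.0], [0.007, 0.002, 0.0], [0.0065, 0.002, 0.0], [0.002, 0.0005, 0.0], [0.0015, 0.0005, 0.0]] [-0.0, -0.0, -0.0, -0.0, -0.0]
```

The knob lies within 2.5 mm of the fingers' line, so I'll push it.

jog_arm(
  hand=[0, 0, 0, 0, 0],
  travel=[
    [0.007, 0.001, -0.0005],
    [0.007, 0.001, -0.001],
    [0.0065, 0.002, 0],
    [0.0065, 0.002, 0],
    [0.0065, 0.002, 0],
  ],
  yaw=[0, 0, 0, 0, 0],
)

```text
time_s: 19.5
position: [0.4609, 0.0127, 0.0343]
tool_rot: [[0.959, 0.284, -0.0], [0.284, -0.959, -0.0], [-0.0, 0.0, -1.0]]
ft_force: [-1.6, -1.7, 0.6]
grip_width: 0.0002
gripper_force: 0.9
```

jog_arm(
  hand=[0, 0, 0, 0, 0],
  travel=[
    [0.0065, 0.002, 0],
    [0.007, 0.002, 0],
    [0.0065, 0.002, 0],
    [0.002, 0.0005, 0],
    [0.0015, 0.0005, 0],
  ],
  yaw=[0, 0, 0, 0, 0],
)

```text
time_s: 20.12
position: [0.4841, 0.0196, 0.0343]
tool_rot: [[0.959, 0.284, -0.0], [0.284, -0.959, -0.0], [-0.0, -0.0, -1.0]]
ft_force: [-1.7, -2.2, 0.5]
grip_width: -0.0
gripper_force: 0.8
```

```bash
python3 - <<'E'
from h import *
s=env.observe();print(((s['position'][:2]-O)@np.c_[X_,Y_]*1e3).round(1),s['ft_force'])
E
```

```text
[-57.2  43.5] [-1.732997   -2.23686264  0.52040894]
```

jog_arm(
  hand=[0, 0, 0, 0, 0],
  travel=[
    [0.001, 0.0003, 0],
    [0.001, 0.0003, 0],
    [0.001, 0.0003, 0],
    [0.0005, 0.0001, 0],
    [0, 0, 0],
  ],
  yaw=[0, 0, 0, 0, 0],
)

```text
time_s: 20.75
position: [0.4875, 0.0206, 0.0343]
tool_rot: [[0.959, 0.284, 0.0], [0.284, -0.959, 0.0], [0.0, -0.0, -1.0]]
ft_force: [-0.9, -1.2, -1.1]
grip_width: -0.0
gripper_force: 0.6
```

jog_arm(
  hand=[0, 0, 0, 0, 0],
  travel=[
    [0.0005, 0.0001, 0],
    [0.0005, 0.0001, 0],
    [0, 0, 0],
    [0, 0, 0],
    [0, 0, 0],
  ],
  yaw=[0, 0, 0, 0, 0],
)

```text
time_s: 21.38
position: [0.4877, 0.0207, 0.0343]
tool_rot: [[0.959, 0.284, -0.002], [0.284, -0.959, -0.0], [-0.002, -0.0, -1.0]]
ft_force: [-5.1, -3.3, 3.0]
grip_width: 0.0003
gripper_force: 3.0
```

jog_arm(
  hand=[0, 0, 0, 0, 0],
  travel=[
    [0.0005, 0.0001, 0],
    [0.0005, 0.0001, 0],
    [0.0005, 0.0001, 0],
    [0, 0, 0],
    [0, 0, 0],
  ],
  yaw=[0, 0, 0, 0, 0],
)

```text
time_s: 22.0
position: [0.4879, 0.0209, 0.0342]
tool_rot: [[0.959, 0.284, -0.005], [0.284, -0.959, -0.0], [-0.005, -0.001, -1.0]]
ft_force: [-10.9, -6.4, 6.8]
grip_width: 0.0002
gripper_force: 6.2
```

```bash
python3 - <<'E'
from h import *
s=env.observe();print(s['time_s'],((s['position'][:2]-O)@np.c_[X_,Y_]*1e3).round(1),s['ft_force'])
E
```

```text
22.0 [-53.2  43.6] [-10.9449578   -6.35534657   6.82484548]
```

The bolt is on its hard stop: 12 N, TCP at x -53.2, which puts the knob at -35. I'll back off, rise and verify.

jog_arm(
  hand=[0, 0, 0, 0, 0],
  travel=[
    [-0.01, -0.003, 0],
    [-0.02, -0.006, 0],
    [-0.005, 0, 0.05],
    [0, -0.015, 0.05],
    [0, -0.02, 0.05],
  ],
  yaw=[0, 0, 0, 0, 0],
)

```text
time_s: 22.62
position: [0.4548, -0.0229, 0.1861]
tool_rot: [[0.959, 0.285, 0.001], [0.285, -0.959, 0.0], [0.001, 0.0, -1.0]]
ft_force: [0.8, -0.3, -0.8]
grip_width: 0.0001
gripper_force: 0.0
```

jog_arm(
  hand=[0, 0, 0, 0, 0],
  travel=[
    [0, 0, 0.03],
    [0, 0, 0.03],
    [0, 0, 0],
    [0, 0, 0],
    [0, 0, 0],
  ],
  yaw=[0, 0, 0, 0, 0],
)

```text
time_s: 23.25
position: [0.4547, -0.0227, 0.2433]
tool_rot: [[0.959, 0.284, -0.002], [0.284, -0.959, 0.001], [-0.001, -0.001, -1.0]]
ft_force: [0.8, 0.3, 0.3]
grip_width: 0.0002
gripper_force: 0.0
```

```bash
python3 - <<'E'
from h import *
import cv2
s=env.observe();im=env.get_image('wrist');im2=env.get_image('side')
a=cv2.resize(im[:,:,::-1],(480,360));b=cv2.resize(im2[195:305,185:315,::-1],(320,270),interpolation=cv2.INTER_CUBIC)
c=np.zeros((360,800,3),np.uint8);c[:,:480]=a;c[:270,480:]=b;cv2.imwrite('pics/fin.png',c);print(s['time_s'],s['position'])
E
```

```text
23.25 [ 0.4547015  -0.02273175  0.24331524]
```

View pics/fin.png

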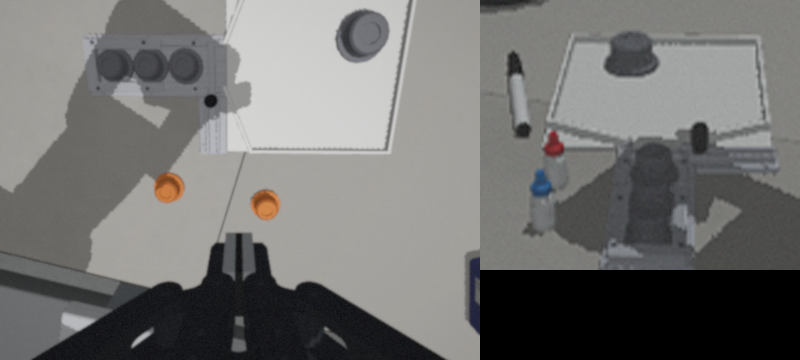

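The final view shows the three stoppers in a row at (113,65), (150,65) and (186,66). The knob is hard by the track at (210,101), the large stopper is alone on the deck, and the vials and marker are in place. I'm handing in the job.

```bash
python3 -c "
from rig import env
print(env.close_job())"
```

```text
the job is handed in; nothing more can be done
None
```

The job is handed in at about 23 s of the 67 s allowed: all three small stoppers stand in a row in the slot, the last centred at about y 70 mm, the bolt is home against its hard stop (knob at about x -35 mm), and the large stopper, vials and marker looked undisturbed in the last picture (the tape roll was not in view).

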